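Oil the jamb hinge and hold the case door with its knuckles in line

TASK

Take the red-handled oiler from its wooden stand, dip its tip well down into the amber oil cup, touch the tip on top of either brass knuckle fixed to the black jamb block, and put the oiler back in its stand, fully home and let go. Then pick up the black case door and bring its single knuckle into the gap between the two fixed knuckles so that all the holes line up, ready for a hinge pin. Finish while still holding the door there in the gripper, level and not pressed against the block, and leave the cup standing in its place and the puck, pendulum rod, escapement anchor and pyramid case where they lie.

Things in the scene. Friction and masses are not known exactly. Their poses are not given: they have to be found in the camera images.
- oiler: Oiler upright in its stand, tip down, loose, 50 g. Origin at the lowest point of the tip, z up towards the handle. Steel shank 6 mm in diameter with 8 mm ball tip (z 0 to 60), brass collar 28 mm in diameter (z 60 to 64) that rests on the stand's top, red square handle 14 x 14 mm with sides along x and y (z 64 to 120). Lifts straight out.
- oiler_tip (a point): The lowest point of the oiler's tip (same point as the oiler's origin).
- stand: Fixed wooden block 60 x 60 x 66 mm, origin at the centre of its underside, z up. A vertical through hole of 15 mm diameter in its middle takes the oiler's shank; with the oiler home, its tip is 6 mm above the stand's underside.
- cup: Small open amber oil cup, loose, 250 g; origin at the centre of its underside, on the bench. Height 35 mm, rim 50 mm in outer diameter, wall 3 mm, narrowing a little to the foot, floor 4 mm thick. Empty for this job: nothing moves in it.
- jamb: Black block fixed to the bench, 60 (x) x 110 (y) x 58 mm high, origin under its centre. 3 mm brass leaf on top; past its -x face two brass knuckles (tubes along y, outer diameter 18, hole 10, each 18 mm long) with a 26 mm gap between. Their axis lies 46 mm from the origin towards -x (16 mm off the face), 64 mm above the bench. The -x side faces the robot (yaw up to 0.3).
- jamb_axis (a point): Point on the common axis of the two fixed knuckles, in the middle of the gap between them; y along the axis. In the jamb's frame (-46, 0, 64) mm.
- fixed_knuckle_left (a point): Top of the fixed knuckle on the jamb's +y side, in the jamb's frame (-46, 22, 73) mm.
- fixed_knuckle_right (a point): Top of the fixed knuckle on the jamb's -y side, in the jamb's frame (-46, -22, 73) mm.
- door: Black case door lying flat, loose, 110 (x) x 50 (y) x 18 mm, about 140 g, balanced near its origin, which is the centre of its underside. 12 mm brass knob on top at x = -43 mm. At the +x end one brass knuckle (tube along y, outer diameter 18, hole 10, length 18 mm), axis at x = 75, z = 9 mm. Grip from above across the 50 mm. It fits when its x points as the jamb's x does.
- door_knuckle (a point): Centre of the door's knuckle, on its hole's axis; in the door's frame (75, 0, 9) mm.
- puck: Bystander: round aluminium timing puck, 50 mm diameter, 14 mm high, origin under its centre.
- pyramid: Bystander: ebony pyramid case, 110 mm square foot, 205 mm high, origin under its centre.
- rod: Bystander: nickel pendulum rod 200 mm long with a brass bob, lying along its x axis, up to 30 mm wide and 20 mm high, origin under its middle.
- anchor: Bystander: steel escapement anchor lying flat, about 45 x 80 x 8 mm, origin under its hub.
Things that resemble listed ones, but are neither listed nor needed, are in the scene too. Of the things that look like the door, take the one that is farthest to the robot's right at the start. There is more than one size of the cup; the job needs the smallest.

How it is judged:
On the way, in this order (a step that is already met when the one before it is completed fails the run):
1. the oiler's tip is dipped into the cup (horizontal distance between oiler_tip and cup below 0.02 m and z of oiler_tip in the frame of cup below 0.025 m), for 0.1 s.
2. the oiler's tip touches the top of a fixed knuckle ((distance between oiler_tip and fixed_knuckle_left below 0.012 m or distance between oiler_tip and fixed_knuckle_right below 0.012 m) and contact force between oiler and jamb above 0.2 N), for 0.05 s.
3. the oiler is back in its stand and let go (horizontal distance between oiler and stand below 0.008 m and z of oiler in the frame of stand below 0.01 m and angle between oiler's own z axis and vertical below 0.1 rad and contact force between the fingers and oiler below 0.05 N), for 0.3 s.
4. the door is held with its knuckle in line between the fixed knuckles (distance between door_knuckle and jamb_axis below 0.0045 m and angle between the y axis of door and the y axis of jamb, either way round below 0.1 rad and angle between door's own z axis and vertical below 0.12 rad and contact force between the fingers and door above 1 N and contact force between door and jamb below 5 N), for 0.3 s.
At the end, for the whole second after the job is handed in: The gripper holds the door at rest, level within 0.12 rad, knuckle centre within 4.5 mm of mid-gap, axes parallel within 0.1 rad, under 5 N on the jamb; the oiler is released and upright (0.1 rad) in its stand, collar within 4 mm of the top; the cup is upright (all of step 3 and all of step 4 and linear speed of door below 0.02 m/s and angle between cup's own z axis and vertical below 0.2 rad); the arm keeps its last pose, push and grip.
It fails at once if the cup is tipped over or pushed more than 40 mm (angle between cup's own z axis and vertical above 0.5 rad or distance of cup from where it was at the start of the episode above 0.04 m).
It fails at once if a bystander is moved more than 30 mm (distance of any of puck, pyramid, rod, anchor from where it was at the start of the episode above 0.03 m).
It also fails if it takes over 64 s, if anything falls off the work surface, if the arm or the gripper's body presses on something with over 40 N, if the wrist force passes 120 N, or if a joint passes its speed limit or range.

ROBOT

A 6-joint arm with a two-finger parallel gripper is mounted at the origin on the work surface. World frame = base frame: x ahead of the robot, y to its left, z up, the work surface at z = 0. Lengths are in m, angles in rad, forces in N, time in s.
With the tool pointing down it reaches from about 0.35 to 0.775 m from the base axis. Payload 7.3 kg.
Tool frame: the origin (TCP) lies at the very end of the fingers, on their centre line; the grasp point (between the pads) lies 19 mm behind it (robot.tcp_to_grasp is the z of the grasp point in the tool frame, in m); z points along the fingers, y is the line along which they close (so a half turn about z gives the same grasp; the last joint's range is limited). The gripper opens to 92 mm and grips with 3 to 60 N. Pads are 19 mm wide; open, the fingers measure 130 mm over their backs; the gripper's body (75 mm by 190 mm) begins 47 mm behind the grasp point.
Start: joints at [-1.249, 0.342, 1.524, -0, 1.275, -0.146], TCP at [0.237, -0.469, 0.227] pointing down, gripper open.
Joint ranges: [-2.53, 2.53], [-0.77, 2.02], [0.04, 2.7], [-1, 4.14], [0.28, 2.66], [-3.11, 3.11]. Speed limits (rad/s): [2.57, 2.57, 3.14, 3.14, 3.14, 3.14].

INTERFACE

Orientations are given as [roll, pitch, yaw] about the fixed x, y, z axes, in that order (R = Rz(yaw) Ry(pitch) Rx(roll)).
In Python, from cell import monitor, read_camera, get_calibration, job, robot gives the robot as it stands. The module is installed in compiled form; this text tells all that it offers.
- The arm moves only by the tool send_rows, never from a script. Its argument "targets" is a list of rows, each an object with "translation": the shift along the tool's x, y, z in cm, a list of three; "spin": the turn about the tool's z in degrees; "jaw": the opening, from 0 (shut) to 1 (fully open). A call has exactly 5 rows; each row is the pose to reach, as a shift and turn from the pose commanded when the call began, along the tool's axes at that moment; what a row does not reach only later rows make up. A row lasts 1/10 s, in which the tool goes at most 50 mm and 8.59 degrees, less where a joint would pass 70% of its speed; a pose out of reach is approached as far as the arm can. A call with a gripper value outside its range is refused whole. The fingers move at their own pace and stop on an object; "force" is the grip in N (left out, the last holds). Time passes only in rows, so rows that repeat a pose let the fingers close, or fill a call up. It gives the time, the measured TCP pose, the force, the opening and the grip force at its end, in the units of the state.
- monitor.observe(): the state, without advancing time (a new reading comes with each control period).
- read_camera(name): name is "scene" or "top"; returns (picture, depth): 400x640x3 uint8, red, green, blue; 400x640 float32, m along the optical axis (not along the pixel's ray), 0 where there is no reading.
- get_calibration(name): a dict with "intrinsics" (3x3 intrinsics, pixels), "origin" and "orientation" of the camera in the world. Camera axes: x right, y up, looking along -z (the intrinsics and any distortion apply to the point x, -y, -z); pixel columns grow to the right and rows downward; lengths in m; the calibration is good to about 2 mm. A picture is of the moment at which its call begins. get_calibration takes no time and is no camera call.
- job.hand_in(): hands the job in; it is judged then, once.
The state is a dict: "time": time; "qpos": joint angles; "qvel": joint speeds; "joint_efforts": joint torques, N m; "tool_pos": TCP position; "tool_rot": TCP orientation; "contact_force": force on the tool from outside, world axes, zero at the start; "torque": the same for the moment, N m; "opening": finger opening in m; "grip_force": force on a finger pad.
Only numpy, scipy, OpenCV 4.12 (cv2) and the standard library are available. Lean on these libraries where they do the work, as an engineer would, in place of code of your own. Each camera call takes 0.05 s, during which the arm holds its last target. There are 200 camera calls.

## Working session

There is one attempt and no reset: what is moved stays moved. The work goes in short steps, Python scripts to look and compute and a tool call to move; the robot and the scene stay as the last step left them, time stands still between calls to the robot, and variables do not carry over. Pictures are saved under pics/ and viewed, at most 13 in all, crops included, and the job is handed in when it is done.

Besides the shell and the picture viewer there is one more tool, called after ">>>" as name(argument=value, ...), one argument or row to a line, values as JSON. send_rows: Moves the arm, as the interface text tells. Its arguments: {"type":"object","properties":{"targets":{"type":"array"},"force":{"type":"number"}},"required":["targets"]}

```bash
mkdir -p pics
cat > h.py <<'E'
import numpy as np, cv2
from scipy.spatial.transform import Rotation as R
from cell import monitor, read_camera, get_calibration, job, robot
def rot(o):
    o=np.array(o,float)
    return o if o.shape==(3,3) else (R.from_euler('xyz',o).as_matrix() if o.size==3 else R.from_quat(o).as_matrix())
def cloud(name,d):
    c=get_calibration(name);K=np.array(c['intrinsics']);M=rot(c['orientation'])
    v,u=np.mgrid[:400,:640]
    P=np.stack([(u-K[0,2])/K[0,0]*d,-(v-K[1,2])/K[1,1]*d,-d],-1)
    return P@M.T+np.array(c['origin'])
def snap(name,f):
    p,d=read_camera(name);cv2.imwrite(f'pics/{f}.png',cv2.cvtColor(p,cv2.COLOR_RGB2BGR));np.save(f'{f}.npy',d);return p,d,cloud(name,d)
E
python3 - <<'E'
from h import *
print(get_calibration('scene'),get_calibration('top'));print(monitor.observe())
snap('scene','s0');snap('top','t0')
E
```

```text
{'intrinsics': array([[399.52976084,   0.        , 314.451565  ],
       [  0.        , 399.52976084, 202.51241697],
       [  0.        ,   0.        ,   1.        ]]), 'origin': array([0.99910679, 0.39493189, 0.76969025]), 'orientation': array([0.68262411, 0.0153304 , 2.32810599])} {'intrinsics': array([[370.09847077,   0.        , 321.35225928],
       [  0.        , 370.09847077, 202.16136881],
       [  0.        ,   0.        ,   1.        ]]), 'origin': array([ 0.52553934, -0.0173105 ,  0.93157955]), 'orientation': array([ 0.07287794,  0.00975908, -1.55640055])}
{'time': 0.0, 'qpos': array([-1.24900752e+00,  3.42734125e-01,  1.52502471e+00, -5.42462563e-06,
        1.27541695e+00, -1.45996915e-01]), 'qvel': array([ 0.00188287, -0.00048509, -0.00120056, -0.00028821,  0.00143988,
        0.00046273]), 'joint_efforts': array([-1.14687671e-03, -4.31246567e+01, -2.44225305e+01,  7.17203692e-02,
        5.59252349e-02, -1.25113656e-04]), 'tool_pos': array([ 0.23661475, -0.46818869,  0.22603637]), 'tool_rot': array([-3.14002561e+00, -2.25179816e-04,  4.67787129e-01]), 'contact_force': array([0.24401405, 0.88341909, 0.12331308]), 'torque': array([-0.07050692,  0.03725715, -0.00285742]), 'grip_force': 0.0, 'opening': 0.09148565932477991}
```

View pics/s0.png

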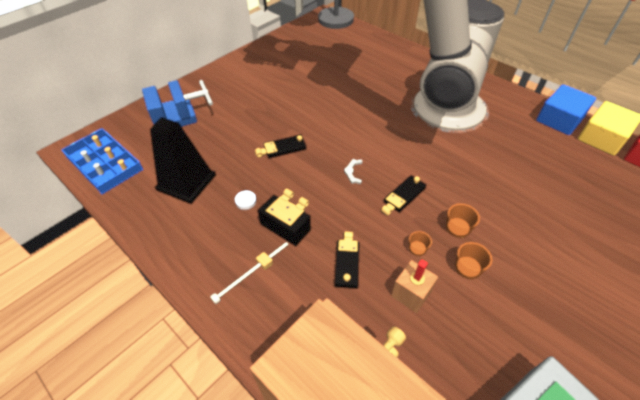

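View pics/t0.png

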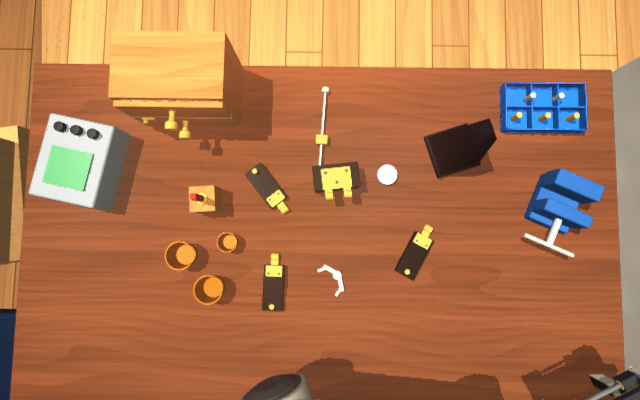

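The top view has +x up and +y left. The rightmost door is at (413,252), the smallest cup at (228,242), the oiler at (200,197) and the jamb at (336,180) with its knuckles at (326,194) and (344,194). In the scene view the oiler is at (418,275), the small cup at (419,243), the jamb at (285,215) and the right-hand door at (285,147).

```bash
cat > m.py <<'E'
from h import *
def load(f): return cv2.cvtColor(cv2.imread(f'pics/{f}.png'),cv2.COLOR_BGR2RGB),np.load(f'{f}.npy')
def rect(P,t):
    (c,s,a)=cv2.minAreaRect((P[:,:2]*1000).astype(np.float32)); print(t,len(P),'c',np.round(c,1),'size',np.round(s,1),'ang',round(a,1),'zmed',np.round(np.median(P[:,2])*1000,1))
E
python3 - <<'E'
from m import *
box={'t0':dict(door=(385,215,445,290),jamb=(305,152,365,205),cup=(212,228,242,258),st=(180,178,222,220)),
     's0':dict(door=(250,130,312,162),jamb=(250,185,320,245),cup=(403,228,435,258),st=(385,255,445,310))}
out=[]
for f,n in (('t0','top'),('s0','scene')):
    p,d=load(f);C=cloud(n,d);p=p.astype(int);hsv=cv2.cvtColor(p.astype(np.uint8),cv2.COLOR_RGB2HSV)
    print(n,'table z', np.median(C[270:290,560:600] [...,2]) if n=='top' else np.median(C[100:110,330:350][...,2]))
    def sel(b): 
        x0,y0,x1,y1=box[f][b]; return np.s_[y0:y1,x0:x1]
    yel=(hsv[...,0]>20)&(hsv[...,0]<35)&(hsv[...,1]>110)&(hsv[...,2]>90)
    blk=hsv[...,2]<75
    s=sel('door');z=C[s][...,2]
    rect(C[s][blk[s]&(z>.012)&(z<.024)],'door blk top');rect(C[s][yel[s]&(z>.006)&(z<.03)],'door yellow')
    s=sel('jamb');z=C[s][...,2]
    rect(C[s][(z>.05)&(z<.085)],'jamb all');rect(C[s][blk[s]&(z>.05)],'jamb blk');rect(C[s][yel[s]&(z>.05)],'jamb yel')
    s=sel('cup');z=C[s][...,2];rect(C[s][(z>.028)&(z<.045)],'cup rim')
    s=sel('st');z=C[s][...,2];rect(C[s][(z>.06)&(z<.069)],'stand top');
    P=C[s][(hsv[s][...,1]>180)&((hsv[s][...,0]<6)|(hsv[s][...,0]>172))&(z>.075)];rect(P,'handle'); rect(P[P[:,2]>.122],'handle top'); print(P[:,2].max())
for f,b in (('t0',(380,210,450,290)),('t0',(300,150,370,210)),('t0',(180,175,250,260)),('s0',(255,180,325,250))):
    x0,y0,x1,y1=b;out.append(cv2.resize(cv2.imread(f'pics/{f}.png')[y0:y1,x0:x1],(390,290),interpolation=cv2.INTER_CUBIC))
cv2.imwrite('pics/crop.png',np.vstack([np.hstack(out[:2]),np.hstack(out[2:])]))
E
```

```text
top table z 0.000590960080921521
door blk top 647 c [ 464.7 -235.4] size [ 49.  106.1] ang 62.6 zmed 18.8
door yellow 284 c [ 479.8 -244.3] size [ 42.7 128.7] ang 62.7 zmed 18.9
jamb all 1313 c [639.4 -43.3] size [ 84.9 110.2] ang 7.4 zmed 60.8
jamb blk 0 c [0. 0.] size [0. 0.] ang 0.0 zmed nan
jamb yel 759 c [601.8 -45.7] size [146.2  71.6] ang 5.7 zmed 62.2
cup rim 106 c [490.6 220.6] size [46.8 48.4] ang 47.9 zmed 35.3
stand top 485 c [592.8 273.6] size [59.9 61.8] ang 4.5 zmed 66.7
handle 61 c [592.5 272.9] size [12.  14.4] ang 0.1 zmed 124.6
handle top 36 c [592.8 273.3] size [11.4 13.4] ang 1.7 zmed 126.6
0.13025014662807155
scene table z 0.0012151054671593609
door blk top 355 c [ 469.2 -235.3] size [ 50.9 105.2] ang 61.7 zmed 18.9
door yellow 105 c [ 488.1 -243.5] size [ 36.2 118.5] ang 51.5 zmed 19.0
jamb all 1338 c [643.2 -43.2] size [ 86.2 111.1] ang 6.8 zmed 61.3
jamb blk 474 c [789.8 168.3] size [607.3 108.9] ang 57.5 zmed 58.8
jamb yel 484 c [822.4 141.7] size [610.4  93.8] ang 46.4 zmed 63.0
cup rim 166 c [493.6 220. ] size [47.7 49. ] ang 66.5 zmed 34.9
stand top 629 c [596.6 273.3] size [62.3 60.3] ang 4.7 zmed 67.3
handle 102 c [597.3 274. ] size [12.2 12.8] ang 8.4 zmed 110.7
handle top 30 c [597.1 274.2] size [11.8 12.6] ang 11.9 zmed 125.8
0.1298598693814329
  return _methods._mean(a, axis=axis, dtype=dtype,
  ret = ret.dtype.type(ret / rcount)
```

View pics/crop.png

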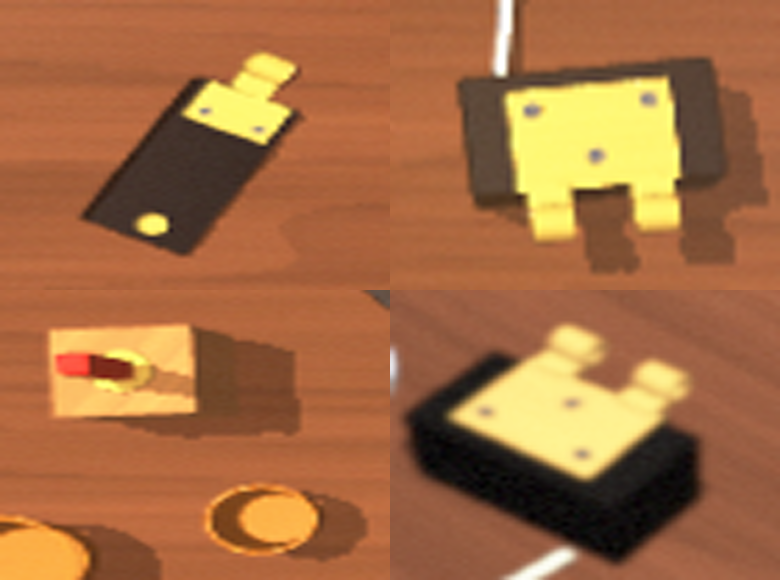

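The crop shows the door's knuckle pointing up and right (yaw about -28°), the jamb yawed about +7°, the oiler's handle leaning left in view only by perspective, and the small cup standing clear. Starting the move.

>>> send_rows(
  targets=[
    {"translation": [3.9, -3.0, 0], "spin": 4.4, "jaw": 0.6},
    {"translation": [7.8, -6.0, 0], "spin": 8.8, "jaw": 0.6},
    {"translation": [11.7, -9.0, 0], "spin": 13.2, "jaw": 0.6},
    {"translation": [15.6, -12.0, 0], "spin": 17.6, "jaw": 0.6},
    {"translation": [19.5, -15.0, 0], "spin": 22.2, "jaw": 0.6},
  ],
  force=15,
)

```text
time: 0.6
tool_pos: [0.3434, -0.2449, 0.2265]
tool_rot: [-3.141, 0.0, 0.076]
contact_force: [2.2, -0.5, -0.4]
opening: 0.0572
grip_force: 0.0
```

```bash
cat > go.py <<'E'
import sys
from h import *
# usage: go.py x y z yawdeg (mm) [base x y z yaw] -> shift in cm tool axes
a=list(map(float,sys.argv[1:]))
s=monitor.observe(); p=s['tool_pos']*1000; M=rot(s['tool_rot']); yaw=np.degrees(s['tool_rot'][2])
print('t',round(s['time'],2),'pos',p.round(1),'rpy',np.degrees(s['tool_rot']).round(2),'open',round(s['opening']*1000,1),'grip',round(s['grip_force'],1),'F',s['contact_force'].round(2),'q',s['qpos'].round(2))
if a:
    sh=M.T@(np.array(a[:3])-p)/10; print('shift cm',sh.round(2),'spin',round(yaw-a[3],2))
E
python3 go.py 594.7 273.4 200 4.6
```

```text
t 0.6 pos [ 343.4 -244.9  226.5] rpy [-1.7999e+02  1.0000e-02  4.3800e+00] open 57.2 grip 0.0 F [ 2.16 -0.46 -0.44] q [-0.8   0.15  1.78  0.    1.21  0.69]
shift cm [ 29.01 -49.76   2.66] spin -0.22
```

>>> send_rows(
  targets=[
    {"translation": [2.4, -4.1, 0.5], "spin": 0, "jaw": 0.6},
    {"translation": [4.8, -8.2, 1.0], "spin": 0, "jaw": 0.6},
    {"translation": [7.2, -12.3, 1.5], "spin": 0, "jaw": 0.6},
    {"translation": [9.6, -16.4, 2.0], "spin": 0, "jaw": 0.6},
    {"translation": [12.0, -20.5, 2.6], "spin": 0, "jaw": 0.6},
  ],
)

```text
time: 1.1
tool_pos: [0.4468, -0.0309, 0.2005]
tool_rot: [3.141, -0.0, 0.08]
contact_force: [1.0, -0.5, 0.2]
opening: 0.0553
grip_force: 0.0
```

>>> send_rows(
  targets=[
    {"translation": [2.4, -4.1, 0], "spin": 0, "jaw": 0.6},
    {"translation": [4.8, -8.2, 0], "spin": 0, "jaw": 0.6},
    {"translation": [7.2, -12.3, 0], "spin": 0, "jaw": 0.6},
    {"translation": [9.6, -16.4, 0], "spin": 0, "jaw": 0.6},
    {"translation": [12.0, -20.5, 0], "spin": 0, "jaw": 0.6},
  ],
)

```text
time: 1.6
tool_pos: [0.5498, 0.1831, 0.2003]
tool_rot: [3.141, 0.001, 0.081]
contact_force: [1.9, -0.3, -0.7]
opening: 0.0551
grip_force: 0.0
```

>>> send_rows(
  targets=[
    {"translation": [2.4, -4.1, 0], "spin": 0, "jaw": 0.6},
    {"translation": [4.8, -8.2, 0], "spin": 0, "jaw": 0.6},
    {"translation": [4.8, -8.2, 0], "spin": 0, "jaw": 0.6},
    {"translation": [4.8, -8.2, 0], "spin": 0, "jaw": 0.6},
    {"translation": [4.8, -8.2, 0], "spin": 0, "jaw": 0.6},
  ],
)

```text
time: 2.1
tool_pos: [0.5903, 0.2658, 0.2003]
tool_rot: [3.141, 0.001, 0.08]
contact_force: [-0.1, 0.1, 0.9]
opening: 0.0552
grip_force: 0.0
```

```bash
python3 go.py 594.7 273.4 81 4.6
python3 - <<'E'
from m import *
# calibration of frames: gripper in view?
snap('scene','s1')
E
```

```text
t 2.1 pos [590.3 265.8 200.3] rpy [1.7996e+02 7.0000e-02 4.5700e+00] open 55.2 grip 0.0 F [-0.09  0.14  0.94] q [ 0.31  0.59  1.19 -0.    1.36  1.8 ]
shift cm [ 0.51 -0.73 11.93] spin -0.03
```

View pics/s1.png

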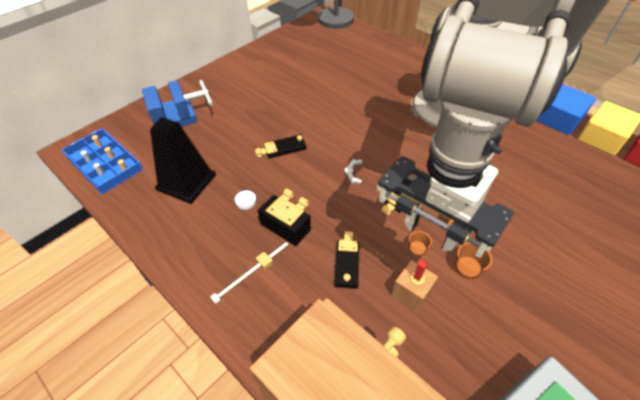

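The gripper (fingers near (450,245)) hangs above the stand area, and the oiler at (419,272) is untouched. I descend and close.

>>> send_rows(
  targets=[
    {"translation": [0.5, -0.7, 3], "spin": 0, "jaw": 0.6},
    {"translation": [0.5, -0.7, 6], "spin": 0, "jaw": 0.6},
    {"translation": [0.5, -0.7, 9], "spin": 0, "jaw": 0.6},
    {"translation": [0.5, -0.7, 11.5], "spin": 0, "jaw": 0.6},
    {"translation": [0.5, -0.7, 11.9], "spin": 0, "jaw": 0.6},
  ],
)

```text
time: 2.65
tool_pos: [0.5932, 0.2721, 0.0789]
tool_rot: [3.14, 0.006, 0.079]
contact_force: [0.1, -0.1, 0.0]
opening: 0.055
grip_force: 0.0
```

```bash
python3 go.py 594.7 273.4 81 4.6
python3 - <<'E'
from h import *
a,b=[snap(n,f) for n,f in (('scene','s2'),('top','t2'))]
c=lambda i,x0,y0,x1,y1:cv2.resize(cv2.cvtColor(i[y0:y1,x0:x1],cv2.COLOR_RGB2BGR),(400,400),interpolation=cv2.INTER_CUBIC)
cv2.imwrite('pics/c2.png',np.hstack([c(a[0],360,190,480,310),c(b[0],150,150,250,250)]))
E
```

```text
t 2.65 pos [593.2 272.1  78.9] rpy [179.91   0.33   4.5 ] open 55.0 grip 0.0 F [ 0.14 -0.11  0.03] q [ 0.31  0.71  1.32 -0.    1.12  1.81]
shift cm [ 0.16 -0.12 -0.21] spin -0.1
```

View pics/c2.png

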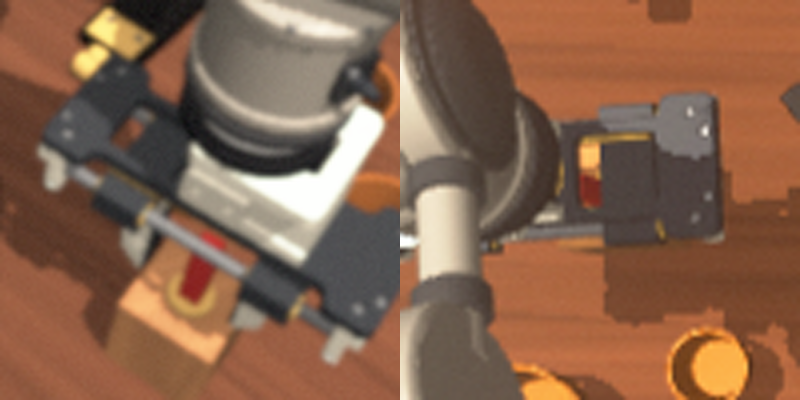

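The handle (at about (200,270) in the crop) stands between the fingers, and they can close.

>>> send_rows(
  targets=[
    {"translation": [0.1, -0.1, -0.2], "spin": 0, "jaw": 0.6},
    {"translation": [0.1, -0.1, -0.2], "spin": 0, "jaw": 0.1},
    {"translation": [0.1, -0.1, -0.2], "spin": 0, "jaw": 0},
    {"translation": [0.1, -0.1, -0.2], "spin": 0, "jaw": 0},
    {"translation": [0.1, -0.1, -0.2], "spin": 0, "jaw": 0},
  ],
)

```text
time: 3.25
tool_pos: [0.5961, 0.2752, 0.084]
tool_rot: [-3.142, -0.0, 0.08]
contact_force: [0.6, -0.1, -0.4]
opening: 0.028
grip_force: 0.0
```

>>> send_rows(
  targets=[
    {"translation": [0, 0, 0], "spin": 0, "jaw": 0},
    {"translation": [0, 0, 0], "spin": 0, "jaw": 0},
    {"translation": [0, 0, 0], "spin": 0, "jaw": 0},
    {"translation": [0, 0, 0], "spin": 0, "jaw": 0},
    {"translation": [0, 0, 0], "spin": 0, "jaw": 0},
  ],
)

```text
time: 3.75
tool_pos: [0.5961, 0.2752, 0.0837]
tool_rot: [3.141, 0.0, 0.08]
contact_force: [-0.6, 0.2, -0.3]
opening: 0.0139
grip_force: 15.0
```

```bash
python3 go.py 594.7 273.4 160 4.6
```

```text
t 3.75 pos [596.1 275.2  83.7] rpy [1.7999e+02 1.0000e-02 4.6000e+00] open 13.9 grip 15.0 F [-0.59  0.21 -0.34] q [ 0.32  0.71  1.31 -0.    1.13  1.81]
shift cm [-0.15  0.17 -7.63] spin 0.0
```

>>> send_rows(
  targets=[
    {"translation": [0, 0, -1], "spin": 0, "jaw": 0},
    {"translation": [0, 0, -3], "spin": 0, "jaw": 0},
    {"translation": [0, 0, -5], "spin": 0, "jaw": 0},
    {"translation": [0, 0, -7], "spin": 0, "jaw": 0},
    {"translation": [0, 0, -8], "spin": 0, "jaw": 0},
  ],
)

```text
time: 4.25
tool_pos: [0.5969, 0.2755, 0.1664]
tool_rot: [-3.141, -0.004, 0.08]
contact_force: [0.1, -0.6, 0.4]
opening: 0.014
grip_force: 15.0
```

>>> send_rows(
  targets=[
    {"translation": [-2.0, 0.9, 0], "spin": 0, "jaw": 0},
    {"translation": [-5.0, 2.1, 0], "spin": 0, "jaw": 0},
    {"translation": [-8.0, 3.4, 0], "spin": 0, "jaw": 0},
    {"translation": [-10.2, 4.4, 0], "spin": 0, "jaw": 0},
    {"translation": [-10.7, 4.6, 0], "spin": 0, "jaw": 0},
  ],
)

```text
time: 4.75
tool_pos: [0.491, 0.2198, 0.1639]
tool_rot: [3.141, 0.002, 0.08]
contact_force: [0.8, -0.1, -1.1]
opening: 0.014
grip_force: 15.0
```

```bash
python3 go.py 493 221.5 92 4.6
python3 - <<'E'
from h import *
a,b=[snap(n,f) for n,f in (('scene','s3'),('top','t3'))]
c=lambda i,x0,y0,x1,y1:cv2.resize(cv2.cvtColor(i[y0:y1,x0:x1],cv2.COLOR_RGB2BGR),(400,400),interpolation=cv2.INTER_CUBIC)
cv2.imwrite('pics/c3.png',np.hstack([c(a[0],360,170,480,290),c(b[0],170,190,270,290)]))
E
```

```text
t 4.75 pos [491.  219.8 163.9] rpy [1.7997e+02 9.0000e-02 4.5900e+00] open 14.0 grip 15.0 F [ 0.78 -0.07 -1.1 ] q [ 0.28  0.42  1.58 -0.    1.14  1.77]
shift cm [ 0.22 -0.15  7.19] spin -0.01
```

View pics/c3.png

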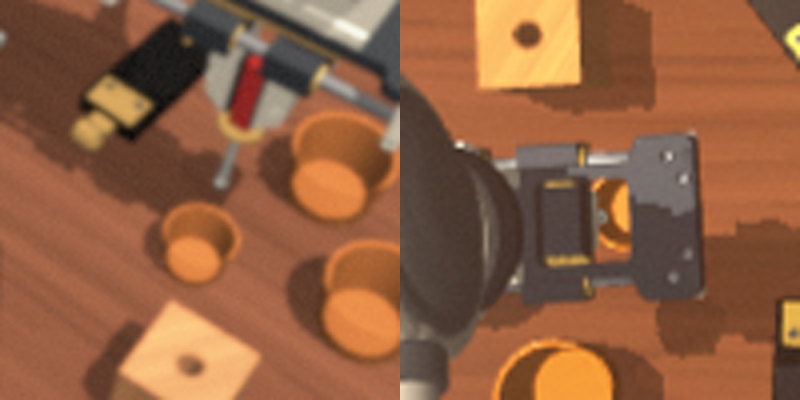

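The oiler hangs straight in the grip; its tip is at crop (222,182), i.e. scene pixel (426.6,224.6), above the small cup at (200,240). I check the tip's position by depth.

Run:
```python
from m import *
p,d=load('s3');C=cloud('scene',d)
W=C[205:230,418:436].reshape(-1,3);W=W[(W[:,2]>.06)&(W[:,2]<.13)]
for z0,z1 in((.06,.085),(.085,.1),(.1,.14)):
    Q=W[(W[:,2]>z0)&(W[:,2]<z1)];print(z0,len(Q),(np.median(Q,0)*1000).round(1) if len(Q) else '')
print((W[:,2].min()*1000).round(1))
p,d=load('t3');C=cloud('top',d);s=np.s_[228:258,212:242];P=C[s];rect(P[(P[...,2]>.028)&(P[...,2]<.045)],'cup')
```

```text
0.06 0 
0.085 10 [492.9 219.8  96. ]
0.1 27 [492.6 220.2 116.6]
88.7
cup 33 c [485.4 232.5] size [44.4 15.4] ang 21.3 zmed 34.2
```

>>> send_rows(
  targets=[
    {"translation": [0.2, -0.1, 2], "spin": 0, "jaw": 0},
    {"translation": [0.2, -0.1, 4.5], "spin": 0, "jaw": 0},
    {"translation": [0.2, -0.1, 6.5], "spin": 0, "jaw": 0},
    {"translation": [0.2, -0.1, 7.2], "spin": 0, "jaw": 0},
    {"translation": [0.2, -0.1, 7.2], "spin": 0, "jaw": 0},
  ],
)

```text
time: 5.35
tool_pos: [0.4954, 0.2221, 0.0907]
tool_rot: [3.141, 0.002, 0.08]
contact_force: [-0.2, -0.7, -0.2]
opening: 0.0138
grip_force: 15.0
```

>>> send_rows(
  targets=[
    {"translation": [0, 0, 0], "spin": 0, "jaw": 0},
    {"translation": [0, 0, 0], "spin": 0, "jaw": 0},
    {"translation": [0, 0, 0], "spin": 0, "jaw": 0},
    {"translation": [0, 0, 0], "spin": 0, "jaw": 0},
    {"translation": [0, 0, 0], "spin": 0, "jaw": 0},
  ],
)

```text
time: 5.85
tool_pos: [0.4952, 0.2219, 0.0921]
tool_rot: [-3.142, -0.001, 0.08]
contact_force: [-0.5, -0.8, -0.3]
opening: 0.0138
grip_force: 15.0
```

>>> send_rows(
  targets=[
    {"translation": [0, 0, -1.5], "spin": 0, "jaw": 0},
    {"translation": [0, 0, -4], "spin": 0, "jaw": 0},
    {"translation": [0, 0, -6.5], "spin": 0, "jaw": 0},
    {"translation": [0, 0, -8.5], "spin": 0, "jaw": 0},
    {"translation": [0, 0, -9], "spin": 0, "jaw": 0},
  ],
)

```text
time: 6.35
tool_pos: [0.4962, 0.2222, 0.1841]
tool_rot: [-3.141, -0.004, 0.08]
contact_force: [-0.4, -0.2, -0.3]
opening: 0.014
grip_force: 15.0
```

```bash
python3 go.py 606.5 -25 180 4.6
```

```text
t 6.35 pos [496.2 222.2 184.1] rpy [-179.95   -0.26    4.6 ] open 14.0 grip 15.0 F [-0.43 -0.25 -0.29] q [ 0.28  0.41  1.54 -0.    1.18  1.77]
shift cm [ 9.01 25.53  0.43] spin 0.0
```

>>> send_rows(
  targets=[
    {"translation": [1.2, 3.4, 0], "spin": 0, "jaw": 0},
    {"translation": [2.7, 7.7, 0], "spin": 0, "jaw": 0},
    {"translation": [4.3, 12.2, 0], "spin": 0, "jaw": 0},
    {"translation": [5.9, 16.7, 0], "spin": 0, "jaw": 0},
    {"translation": [7.2, 20.4, 0], "spin": 0, "jaw": 0},
  ],
)

```text
time: 6.85
tool_pos: [0.5835, 0.022, 0.1807]
tool_rot: [3.141, 0.001, 0.079]
contact_force: [1.1, 0.7, -0.5]
opening: 0.0137
grip_force: 15.0
```

>>> send_rows(
  targets=[
    {"translation": [1.2, 3.4, 0], "spin": 0, "jaw": 0},
    {"translation": [1.8, 5.1, 0.4], "spin": 0, "jaw": 0},
    {"translation": [1.8, 5.1, 0.4], "spin": 0, "jaw": 0},
    {"translation": [1.8, 5.1, 0.4], "spin": 0, "jaw": 0},
    {"translation": [1.8, 5.1, 0.4], "spin": 0, "jaw": 0},
  ],
)

```text
time: 7.35
tool_pos: [0.6046, -0.0234, 0.1775]
tool_rot: [-3.141, 0.001, 0.082]
contact_force: [-0.2, 0.7, -0.2]
opening: 0.014
grip_force: 15.0
```

```bash
python3 go.py 606.5 -25 151 4.6
python3 - <<'E'
from h import *
a,b=[snap(n,f) for n,f in (('scene','s4'),('top','t4'))]
c=lambda i,x0,y0,x1,y1:cv2.resize(cv2.cvtColor(i[y0:y1,x0:x1],cv2.COLOR_RGB2BGR),(400,400),interpolation=cv2.INTER_CUBIC)
cv2.imwrite('pics/c4.png',np.hstack([c(a[0],240,140,340,240),c(b[0],290,140,370,220)]))
E
```

```text
t 7.35 pos [604.6 -23.4 177.5] rpy [-1.7997e+02  4.0000e-02  4.6900e+00] open 14.0 grip 15.0 F [-0.22  0.69 -0.2 ] q [-0.17  0.53  1.36  0.    1.25  1.32]
shift cm [0.18 0.17 2.65] spin 0.09
```

View pics/c4.png

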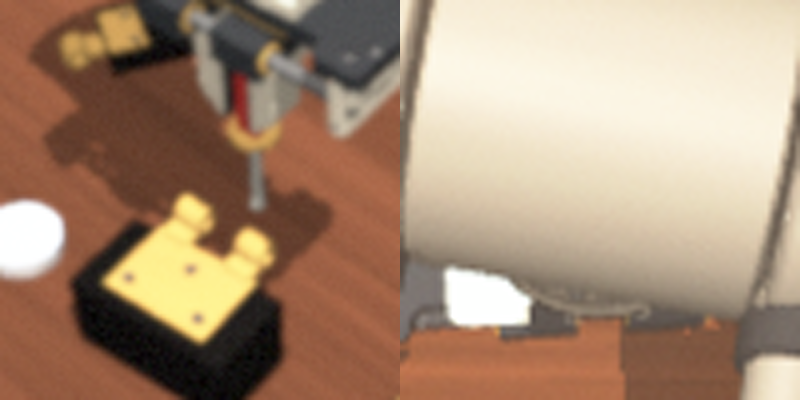

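The tip at crop (258,207) hangs just above the left knuckle, whose top is at (252,238). I go down slowly until it touches.

>>> send_rows(
  targets=[
    {"translation": [0.2, 0.1, 1], "spin": 0, "jaw": 0},
    {"translation": [0.2, 0.1, 1.8], "spin": 0, "jaw": 0},
    {"translation": [0.2, 0.1, 2.2], "spin": 0, "jaw": 0},
    {"translation": [0.2, 0.1, 2.4], "spin": 0, "jaw": 0},
    {"translation": [0.2, 0.1, 2.5], "spin": 0, "jaw": 0},
  ],
)

```text
time: 7.95
tool_pos: [0.6072, -0.0259, 0.1523]
tool_rot: [-3.142, 0.0, 0.08]
contact_force: [-0.0, -0.1, -0.0]
opening: 0.0138
grip_force: 15.0
```

>>> send_rows(
  targets=[
    {"translation": [0, 0, 0.05], "spin": 0, "jaw": 0},
    {"translation": [0, 0, 0.1], "spin": 0, "jaw": 0},
    {"translation": [0, 0, 0.15], "spin": 0, "jaw": 0},
    {"translation": [0, 0, 0.2], "spin": 0, "jaw": 0},
    {"translation": [0, 0, 0.2], "spin": 0, "jaw": 0},
  ],
)

```text
time: 8.45
tool_pos: [0.6073, -0.0259, 0.1507]
tool_rot: [3.141, -0.0, 0.08]
contact_force: [-0.8, -0.4, -0.2]
opening: 0.0136
grip_force: 15.0
```

```bash
python3 go.py 606.5 -25 151 4.6
```

```text
t 8.45 pos [607.3 -25.9 150.7] rpy [179.99  -0.     4.6 ] open 13.6 grip 15.0 F [-0.78 -0.44 -0.16] q [-0.17  0.56  1.39 -0.    1.19  1.32]
shift cm [-0.07 -0.1  -0.03] spin 0.0
```

>>> send_rows(
  targets=[
    {"translation": [-0.1, 0, 0.05], "spin": 0, "jaw": 0},
    {"translation": [-0.1, 0, 0.1], "spin": 0, "jaw": 0},
    {"translation": [-0.1, 0, 0.15], "spin": 0, "jaw": 0},
    {"translation": [-0.1, 0, 0.2], "spin": 0, "jaw": 0},
    {"translation": [-0.1, 0, 0.2], "spin": 0, "jaw": 0},
  ],
)

```text
time: 8.95
tool_pos: [0.6064, -0.026, 0.1496]
tool_rot: [3.141, -0.001, 0.08]
contact_force: [-1.9, -0.4, 6.3]
opening: 0.0142
grip_force: 15.0
```

```bash
python3 go.py
python3 - <<'E'
from h import *
a=snap('scene','s5')[0]
cv2.imwrite('pics/c5.png',cv2.resize(cv2.cvtColor(a[150:220,250:340],cv2.COLOR_RGB2BGR),(720,560),interpolation=cv2.INTER_CUBIC))
for i in range(4): print(monitor.observe()['contact_force'].round(2)); read_camera('top')
E
```

```text
t 8.95 pos [606.4 -26.  149.6] rpy [ 1.7998e+02 -5.0000e-02  4.6000e+00] open 14.2 grip 15.0 F [-1.95 -0.4   6.33] q [-0.17  0.56  1.4  -0.    1.19  1.32]
[-2.12 -0.08  5.8 ]
[-1.6   0.04  6.07]
[-2.53  0.12  5.51]
[-1.29 -0.18  5.47]
```

Touched with about 6 N. Now back to the stand.

>>> send_rows(
  targets=[
    {"translation": [0, 0, -1.5], "spin": 0, "jaw": 0},
    {"translation": [0, 0, -3], "spin": 0, "jaw": 0},
    {"translation": [0.2, -3, -3.2], "spin": 0, "jaw": 0},
    {"translation": [0.4, -7.5, -3.2], "spin": 0, "jaw": 0},
    {"translation": [0.6, -12, -3.2], "spin": 0, "jaw": 0},
  ],
)

```text
time: 9.7
tool_pos: [0.6026, 0.0949, 0.1807]
tool_rot: [3.142, -0.0, 0.078]
contact_force: [0.8, 0.6, -0.5]
opening: 0.0139
grip_force: 15.0
```

>>> send_rows(
  targets=[
    {"translation": [0.2, -4.5, 0], "spin": 0, "jaw": 0},
    {"translation": [0.4, -9, 0], "spin": 0, "jaw": 0},
    {"translation": [0.6, -13.5, 0], "spin": 0, "jaw": 0},
    {"translation": [0.8, -17, 0], "spin": 0, "jaw": 0},
    {"translation": [0.8, -18, 0], "spin": 0, "jaw": 0},
  ],
)

```text
time: 10.2
tool_pos: [0.5952, 0.278, 0.1802]
tool_rot: [-3.141, 0.0, 0.084]
contact_force: [-0.1, 0.1, -0.8]
opening: 0.0141
grip_force: 15.0
```

>>> send_rows(
  targets=[
    {"translation": [0, 0, 0], "spin": 0, "jaw": 0},
    {"translation": [0, 0, 0.5], "spin": 0, "jaw": 0},
    {"translation": [0, 0, 1], "spin": 0, "jaw": 0},
    {"translation": [0, 0, 1.3], "spin": 0, "jaw": 0},
    {"translation": [0, 0, 1.3], "spin": 0, "jaw": 0},
  ],
)

```text
time: 10.7
tool_pos: [0.5961, 0.2729, 0.1669]
tool_rot: [3.141, 0.001, 0.079]
contact_force: [-0.1, -1.1, -0.2]
opening: 0.014
grip_force: 15.0
```

```bash
python3 go.py 596 274.7 85 4.6
python3 - <<'E'
from m import *
a,d,C=snap('scene','s6')
cv2.imwrite('pics/c6.png',cv2.resize(cv2.cvtColor(a[220:300,370:460],cv2.COLOR_RGB2BGR),(720,640-40),interpolation=cv2.INTER_CUBIC))
P=C[220:300,370:460].reshape(-1,3)
Q=P[(abs(P[:,0]-.595)<.02)&(abs(P[:,1]-.274)<.02)]
for z0 in np.arange(.066,.15,.006):
    q=Q[(Q[:,2]>z0)&(Q[:,2]<z0+.006)]
    if len(q):print(z0.round(3),len(q),(np.median(q,0)*1000).round(1))
E
```

```text
t 10.7 pos [596.1 272.9 166.9] rpy [1.7997e+02 8.0000e-02 4.5100e+00] open 14.0 grip 15.0 F [-0.08 -1.14 -0.15] q [ 0.31  0.63  1.21 -0.    1.3   1.8 ]
shift cm [ 0.01 -0.18  8.19] spin -0.09
0.066 287 [595.7 275.8  67.7]
0.072 1 [612.4 273.   72.7]
0.09 5 [597.2 274.4  94.3]
0.096 8 [597.9 273.6  99. ]
0.102 3 [598.2 274.2 105.7]
0.108 8 [597.7 273.2 109.8]
0.114 6 [597.9 272.8 117.6]
0.12 5 [596.7 273.9 122.1]
0.126 7 [598.2 273.2 130. ]
0.132 3 [597.1 273.8 134.8]
```

View pics/c6.png

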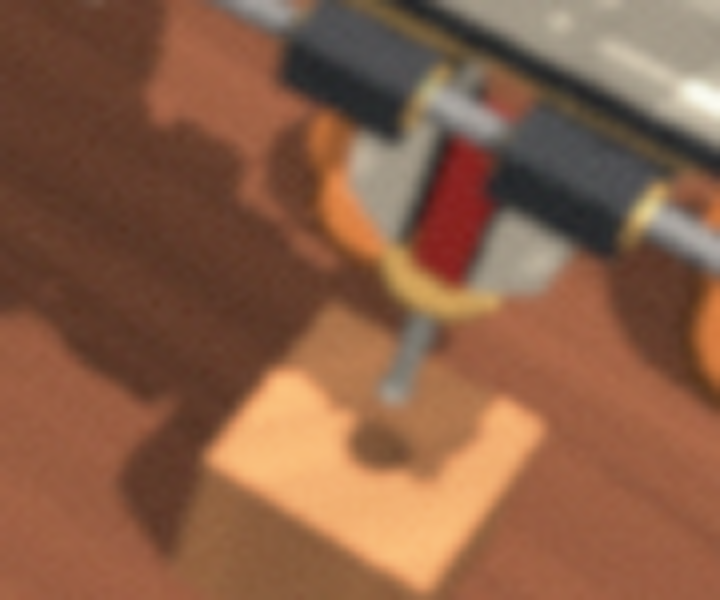

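The tip at crop (395,390) stands right over the hole at (380,445). I go down and release.

>>> send_rows(
  targets=[
    {"translation": [0, 0, 1.5], "spin": 0, "jaw": 0},
    {"translation": [0, 0, 3.5], "spin": 0, "jaw": 0},
    {"translation": [0, 0, 5.5], "spin": 0, "jaw": 0},
    {"translation": [0, 0, 7.5], "spin": 0, "jaw": 0},
    {"translation": [0, 0, 8.1], "spin": 0, "jaw": 0},
  ],
)

```text
time: 11.25
tool_pos: [0.5951, 0.2735, 0.0845]
tool_rot: [3.141, 0.004, 0.08]
contact_force: [-0.5, -0.5, -0.1]
opening: 0.014
grip_force: 15.0
```

>>> send_rows(
  targets=[
    {"translation": [0, 0, 0.1], "spin": 0, "jaw": 0},
    {"translation": [0, 0, 0.1], "spin": 0, "jaw": 0},
    {"translation": [0, 0, 0.1], "spin": 0, "jaw": 0},
    {"translation": [0, 0, 0.1], "spin": 0, "jaw": 0},
    {"translation": [0, 0, 0.1], "spin": 0, "jaw": 0},
  ],
)

```text
time: 11.75
tool_pos: [0.5965, 0.2743, 0.0864]
tool_rot: [-3.141, -0.001, 0.08]
contact_force: [-0.4, -0.3, 0.7]
opening: 0.0139
grip_force: 15.0
```

```bash
python3 go.py 596 274.7 85 4.6
```

```text
t 11.75 pos [596.5 274.3  86.4] rpy [-1.7999e+02 -7.0000e-02  4.6000e+00] open 13.9 grip 15.0 F [-0.36 -0.27  0.66] q [ 0.31  0.71  1.31 -0.    1.13  1.8 ]
shift cm [-0.05 -0.04  0.14] spin 0.0
```

>>> send_rows(
  targets=[
    {"translation": [0, 0, 0.1], "spin": 0, "jaw": 0},
    {"translation": [0, 0, 0.2], "spin": 0, "jaw": 0},
    {"translation": [0, 0, 0.2], "spin": 0, "jaw": 0.3},
    {"translation": [0, 0, 0.2], "spin": 0, "jaw": 0.6},
    {"translation": [0, 0, 0.2], "spin": 0, "jaw": 0.6},
  ],
)

```text
time: 12.25
tool_pos: [0.5962, 0.2742, 0.0837]
tool_rot: [3.142, -0.0, 0.08]
contact_force: [0.0, 0.4, 0.4]
opening: 0.0336
grip_force: 0.0
```

>>> send_rows(
  targets=[
    {"translation": [0, 0, 0], "spin": 0, "jaw": 0.6},
    {"translation": [0, 0, 0], "spin": 0, "jaw": 0.6},
    {"translation": [0, 0, -1], "spin": 0, "jaw": 0.6},
    {"translation": [0, 0, -4], "spin": 0, "jaw": 0.6},
    {"translation": [0, 0, -8], "spin": 0, "jaw": 0.6},
  ],
)

```text
time: 12.75
tool_pos: [0.5951, 0.2738, 0.1633]
tool_rot: [3.141, 0.004, 0.08]
contact_force: [1.4, 0.2, -1.0]
opening: 0.055
grip_force: 0.0
```

>>> send_rows(
  targets=[
    {"translation": [0, 0, -3], "spin": 0, "jaw": 0.85},
    {"translation": [0, 4, -4], "spin": 0, "jaw": 0.85},
    {"translation": [-1, 8.8, -4], "spin": 0, "jaw": 0.85},
    {"translation": [-2, 13.5, -4], "spin": 0, "jaw": 0.85},
    {"translation": [-3, 18, -4], "spin": 0, "jaw": 0.85},
  ],
)

```text
time: 13.25
tool_pos: [0.5804, 0.0907, 0.2048]
tool_rot: [3.141, -0.001, 0.081]
contact_force: [-0.0, -0.5, 0.9]
opening: 0.0777
grip_force: 0.0
```

```bash
python3 go.py 467 -235.4 100 -27.9
python3 - <<'E'
from m import *
for n,f in (('top','t7'),('scene','s7')):
    a,d,C=snap(n,f)
    P=C.reshape(-1,3);Q=P[(abs(P[:,0]-.595)<.04)&(abs(P[:,1]-.274)<.04)]
    rect(Q[(Q[:,2]>.122)&(Q[:,2]<.135)],n+' handle top');rect(Q[(Q[:,2]>.085)&(Q[:,2]<.135)],n+' handle'); print(np.sort(Q[:,2])[-8:].round(4))
cv2.imwrite('pics/c7.png',cv2.resize(cv2.cvtColor(a[220:300,370:460],cv2.COLOR_RGB2BGR),(480,420)))
E
```

```text
t 13.25 pos [580.4  90.7 204.8] rpy [ 1.7998e+02 -8.0000e-02  4.6200e+00] open 77.7 grip 0.0 F [-0.02 -0.5   0.87] q [ 0.02  0.47  1.38 -0.    1.29  1.51]
shift cm [-13.94  31.58  10.47] spin 32.52
top handle top 0 c [0. 0.] size [0. 0.] ang 0.0 zmed nan
top handle 0 c [0. 0.] size [0. 0.] ang 0.0 zmed nan
[]
scene handle top 57 c [596.3 273.7] size [14.4 13.8] ang 4.7 zmed 127.1
scene handle 149 c [597.  273.9] size [15.4 14.3] ang 0.7 zmed 116.1
[0.1284 0.1285 0.1286 0.1287 0.1287 0.1288 0.1292 0.1298]
  return _methods._mean(a, axis=axis, dtype=dtype,
  ret = ret.dtype.type(ret / rcount)
```

The oiler is home (handle top at the same height as at the start, centred on the stand). Now to the door.

>>> send_rows(
  targets=[
    {"translation": [-1.8, 4, 0.3], "spin": 6.5, "jaw": 0.85},
    {"translation": [-3.7, 8.4, 0.6], "spin": 13, "jaw": 0.85},
    {"translation": [-5.6, 12.7, 1], "spin": 19.5, "jaw": 0.85},
    {"translation": [-7.5, 17, 1.5], "spin": 26, "jaw": 0.85},
    {"translation": [-9.4, 21.3, 2], "spin": 32.5, "jaw": 0.85},
  ],
)

```text
time: 13.85
tool_pos: [0.5039, -0.1285, 0.1845]
tool_rot: [-3.141, -0.002, -0.491]
contact_force: [0.4, -1.1, 0.1]
opening: 0.0776
grip_force: 0.0
```

```bash
python3 go.py 467 -235.4 100 -27.9
```

```text
t 13.85 pos [ 503.9 -128.5  184.5] rpy [-1.7998e+02 -9.0000e-02 -2.8120e+01] open 77.6 grip 0.0 F [ 0.4  -1.15  0.07] q [-0.4   0.37  1.61  0.    1.16  1.66]
shift cm [ 1.77 11.17  8.45] spin -0.22
```

>>> send_rows(
  targets=[
    {"translation": [0.6, 4, 2.5], "spin": 0, "jaw": 0.85},
    {"translation": [1.2, 8, 5], "spin": 0, "jaw": 0.85},
    {"translation": [1.8, 10.8, 8], "spin": 0, "jaw": 0.85},
    {"translation": [1.8, 11.2, 11], "spin": 0, "jaw": 0.85},
    {"translation": [1.8, 11.2, 13], "spin": 0, "jaw": 0.85},
  ],
)

```text
time: 14.35
tool_pos: [0.4672, -0.2356, 0.0525]
tool_rot: [-3.141, 0.001, -0.489]
contact_force: [0.0, 1.3, 0.3]
opening: 0.0781
grip_force: 0.0
```

>>> send_rows(
  targets=[
    {"translation": [0, 0, 0], "spin": 0, "jaw": 0.85},
    {"translation": [0, 0, 0], "spin": 0, "jaw": 0.85},
    {"translation": [0, 0, 0], "spin": 0, "jaw": 0.85},
    {"translation": [0, 0, 0], "spin": 0, "jaw": 0.85},
    {"translation": [0, 0, 0], "spin": 0, "jaw": 0.85},
  ],
)

```text
time: 14.85
tool_pos: [0.4682, -0.235, 0.0547]
tool_rot: [3.141, -0.002, -0.486]
contact_force: [-0.4, -0.0, 0.8]
opening: 0.0782
grip_force: 0.0
```

```bash
python3 go.py 467 -235.4 3 -27.9
python3 - <<'E'
from h import *
a,b=[snap(n,f) for n,f in (('scene','s8'),('top','t8'))]
c=lambda i,x0,y0,x1,y1:cv2.resize(cv2.cvtColor(i[y0:y1,x0:x1],cv2.COLOR_RGB2BGR),(400,400),interpolation=cv2.INTER_CUBIC)
cv2.imwrite('pics/c8.png',np.hstack([c(a[0],230,85,330,185),c(b[0],370,200,470,300)]))
E
```

```text
t 14.85 pos [ 468.2 -235.    54.7] rpy [ 1.7998e+02 -1.1000e-01 -2.7870e+01] open 78.2 grip 0.0 F [-0.44 -0.    0.83] q [-0.61  0.54  1.74 -0.    0.86  1.45]
shift cm [-0.1   0.09  5.17] spin 0.03
```

View pics/c8.png

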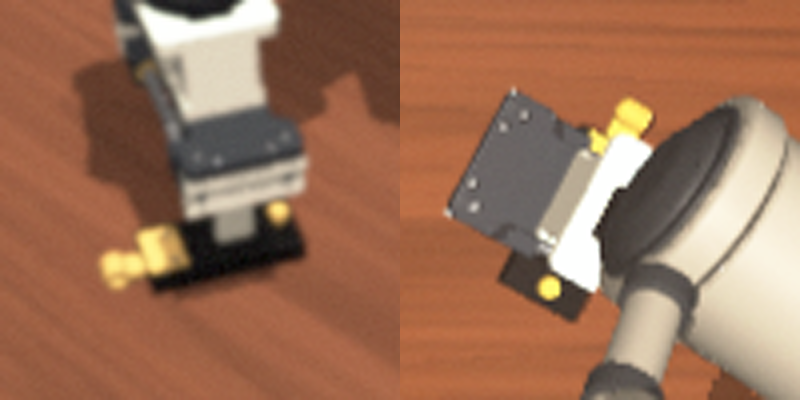

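The fingers straddle the door squarely: knuckle at crop (115,265), knob at (278,212). I go down and close.

>>> send_rows(
  targets=[
    {"translation": [0, 0, 2], "spin": 0, "jaw": 0.85},
    {"translation": [0, 0, 3.5], "spin": 0, "jaw": 0.85},
    {"translation": [0, 0, 4.5], "spin": 0, "jaw": 0.85},
    {"translation": [0, 0, 5], "spin": 0, "jaw": 0.85},
    {"translation": [0, 0, 5.1], "spin": 0, "jaw": 0.6},
  ],
  force=30,
)

```text
time: 15.45
tool_pos: [0.4675, -0.2349, 0.0024]
tool_rot: [-3.142, 0.001, -0.487]
contact_force: [0.3, 0.9, 0.2]
opening: 0.0737
grip_force: 0.0
```

>>> send_rows(
  targets=[
    {"translation": [0, 0, 0], "spin": 0, "jaw": 0.4},
    {"translation": [0, 0, 0], "spin": 0, "jaw": 0.4},
    {"translation": [0, 0, 0], "spin": 0, "jaw": 0.4},
    {"translation": [0, 0, 0], "spin": 0, "jaw": 0.4},
    {"translation": [0, 0, 0], "spin": 0, "jaw": 0.4},
  ],
)

```text
time: 15.95
tool_pos: [0.4679, -0.2352, 0.0033]
tool_rot: [3.141, -0.001, -0.487]
contact_force: [-1.3, -0.9, 3.9]
opening: 0.0496
grip_force: 30.0
```

>>> send_rows(
  targets=[
    {"translation": [0, 0, 0], "spin": 0, "jaw": 0.4},
    {"translation": [0, 0, -1], "spin": 0, "jaw": 0.4},
    {"translation": [0, 0, -3], "spin": 0, "jaw": 0.4},
    {"translation": [0, 0, -6], "spin": 0, "jaw": 0.4},
    {"translation": [0, 0, -9], "spin": 0, "jaw": 0.4},
  ],
)

```text
time: 16.45
tool_pos: [0.4671, -0.2344, 0.0936]
tool_rot: [-3.141, 0.002, -0.487]
contact_force: [0.7, 0.1, -1.2]
opening: 0.0495
grip_force: 30.0
```

```bash
python3 go.py 497 -61 120 7.1
```

```text
t 16.45 pos [ 467.1 -234.4   93.6] rpy [-1.7998e+02  1.0000e-01 -2.7900e+01] open 49.5 grip 30.0 F [ 0.68  0.09 -1.19] q [-0.61  0.49  1.71  0.    0.95  1.45]
shift cm [ -5.47 -16.72  -2.63] spin -35.0
```

>>> send_rows(
  targets=[
    {"translation": [-0.8, -2, 0], "spin": -5, "jaw": 0.4},
    {"translation": [-2.3, -5.7, 0], "spin": -13, "jaw": 0.4},
    {"translation": [-4, -9.9, 0], "spin": -21, "jaw": 0.4},
    {"translation": [-5.6, -14, 0], "spin": -29, "jaw": 0.4},
    {"translation": [-6.4, -16, 0], "spin": -35, "jaw": 0.4},
  ],
)

```text
time: 16.95
tool_pos: [0.4853, -0.0603, 0.0929]
tool_rot: [-3.14, 0.001, 0.131]
contact_force: [0.1, -0.7, -1.1]
opening: 0.05
grip_force: 30.0
```

>>> send_rows(
  targets=[
    {"translation": [0, 0, 1], "spin": 0, "jaw": 0.4},
    {"translation": [0, 0, 2.5], "spin": 0, "jaw": 0.4},
    {"translation": [0, 0, 3.5], "spin": 0, "jaw": 0.4},
    {"translation": [0, 0, 3.5], "spin": 0, "jaw": 0.4},
    {"translation": [0, 0, 3.5], "spin": 0, "jaw": 0.4},
  ],
)

```text
time: 17.45
tool_pos: [0.4858, -0.0642, 0.0576]
tool_rot: [-3.141, 0.001, 0.122]
contact_force: [0.1, 0.6, -1.4]
opening: 0.05
grip_force: 30.0
```

```bash
python3 go.py 484.8 -62.7 58.3 7.1
python3 - <<'E'
from h import *
a,b=[snap(n,f) for n,f in (('scene','s9'),('top','t9'))]
c=lambda i,x0,y0,x1,y1:cv2.resize(cv2.cvtColor(i[y0:y1,x0:x1],cv2.COLOR_RGB2BGR),(400,400),interpolation=cv2.INTER_CUBIC)
cv2.imwrite('pics/c9.png',np.hstack([c(a[0],260,150,340,230),c(b[0],290,150,370,230)]))
E
```

```text
t 17.45 pos [485.8 -64.2  57.6] rpy [-1.7999e+02  4.0000e-02  7.0100e+00] open 50.0 grip 30.0 F [ 0.05  0.62 -1.44] q [-0.29  0.49  1.83 -0.    0.82  1.16]
shift cm [-0.08 -0.16 -0.07] spin -0.09
```

View pics/c9.png

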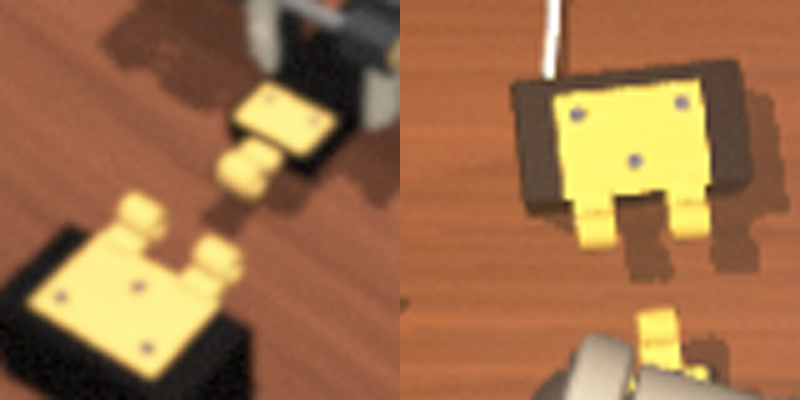

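Both views show the door's single knuckle (top crop (658,335), scene crop (245,165)) in front of the gap between the fixed ones (595,225) and (690,215). I fit the tubes in each cloud.

```bash
cat > fit.py <<'E'
import sys
from m import *
from scipy.optimize import least_squares
def run(tag,dx=0.,show=True):
    th=np.radians(7.05);u=np.array([np.cos(th),np.sin(th)]);w=np.array([-np.sin(th),np.cos(th)]);o=np.array([608.1,-47.3])
    for n,f in (('top','t'+tag),('scene','s'+tag)):
        p,d=load(f);C=cloud(n,d)*1000;hsv=cv2.cvtColor(p,cv2.COLOR_RGB2HSV)
        m=(hsv[...,0]>18)&(hsv[...,0]<36)&(hsv[...,1]>90)&(hsv[...,2]>70)
        P=C[m];q=np.c_[(P[:,:2]-o)@u,(P[:,:2]-o)@w,P[:,2]]
        res={}
        for k,(xc,yc) in dict(L=(0,22),R=(0,-22),D=(dx,0)).items():
            s=q[(abs(q[:,0]-xc)<11)&(abs(q[:,1]-yc)<12)&(q[:,2]>58)&(q[:,2]<78)]
            r=least_squares(lambda v:np.hypot(s[:,0]-v[0],s[:,2]-v[1])-9,[xc,64],loss='soft_l1',f_scale=.7)
            res[k]=r.x;print(n,k,len(s),'axis x,z',r.x.round(1),'rms',np.sqrt(np.mean(r.fun**2)).round(2),'y range',np.percentile(s[:,1],[3,50,97]).round(1))
        print('  door-fixed dx,dz',(res['D']-(res['L']+res['R'])/2).round(1),'skew deg',np.degrees((res['R']-res['L'])[0]/44).round(1))
if __name__=='__main__': run(sys.argv[1],float(sys.argv[2]))
E
python3 fit.py 9 -49
```

```text
top L 59 axis x,z [-0.9 64.6] rms 1.31 y range [14.3 22.4 30.9]
top R 61 axis x,z [-0.8 64.6] rms 1.43 y range [-29.4 -21.8 -13.2]
top D 59 axis x,z [-50.7  64.2] rms 1.13 y range [-9.4 -1.7  6.8]
  door-fixed dx,dz [-49.8  -0.3] skew deg 0.1
scene L 61 axis x,z [ 1.2 65.6] rms 1.58 y range [13.8 23.  29.6]
scene R 56 axis x,z [ 0.7 65.4] rms 1.95 y range [-30.7 -21.1 -13.8]
scene D 56 axis x,z [-48.9  64.9] rms 2.27 y range [-9.6  0.4  7.4]
  door-fixed dx,dz [-49.8  -0.7] skew deg -0.7
```

>>> send_rows(
  targets=[
    {"translation": [0, -0.1, 0], "spin": 0, "jaw": 0.4},
    {"translation": [0.5, -0.1, 0], "spin": 0, "jaw": 0.4},
    {"translation": [1, -0.1, 0], "spin": 0, "jaw": 0.4},
    {"translation": [1.5, -0.1, 0], "spin": 0, "jaw": 0.4},
    {"translation": [2, -0.1, 0], "spin": 0, "jaw": 0.4},
  ],
)

```text
time: 18.05
tool_pos: [0.5063, -0.06, 0.0578]
tool_rot: [3.141, -0.0, 0.124]
contact_force: [0.6, -0.4, -2.0]
opening: 0.0501
grip_force: 30.0
```

>>> send_rows(
  targets=[
    {"translation": [0, 0, 0], "spin": 0, "jaw": 0.4},
    {"translation": [0, 0, 0], "spin": 0, "jaw": 0.4},
    {"translation": [0, 0, 0], "spin": 0, "jaw": 0.4},
    {"translation": [0, 0, 0], "spin": 0, "jaw": 0.4},
    {"translation": [0, 0, 0], "spin": 0, "jaw": 0.4},
  ],
)

```text
time: 18.55
tool_pos: [0.5055, -0.0601, 0.0577]
tool_rot: [3.142, 0.0, 0.124]
contact_force: [1.4, 0.1, -1.6]
opening: 0.05
grip_force: 30.0
```

```bash
python3 -c "
from h import *
snap('scene','s10');snap('top','t10')"; python3 go.py; python3 fit.py 10 -29
```

```text
t 18.65 pos [505.6 -60.1  57.7] rpy [180.    0.    7.1] open 49.6 grip 30.0 F [-0.16  1.19 -2.48] q [-0.27  0.52  1.78 -0.    0.84  1.18]
top L 61 axis x,z [-1.  64.2] rms 1.6 y range [14.3 22.4 30.7]
top R 61 axis x,z [-0.6 64.5] rms 1.11 y range [-29.5 -21.8 -13.3]
top D 49 axis x,z [-30.9  64.3] rms 1.3 y range [-7.5 -0.1  8.7]
  door-fixed dx,dz [-30.1  -0.1] skew deg 0.4
scene L 60 axis x,z [ 1.  65.2] rms 1.67 y range [13.6 23.5 29.8]
scene R 56 axis x,z [ 0.8 64.9] rms 1.68 y range [-30.4 -21.6 -14. ]
scene D 59 axis x,z [-28.7  65.1] rms 1.95 y range [-8.   2.1  8.6]
  door-fixed dx,dz [-29.5   0. ] skew deg -0.2
```

Aligned in y and z, with 29.8 mm left to go.

>>> send_rows(
  targets=[
    {"translation": [0.6, 0, 0], "spin": 0, "jaw": 0.4},
    {"translation": [1.2, 0, 0], "spin": 0, "jaw": 0.4},
    {"translation": [1.8, 0, 0], "spin": 0, "jaw": 0.4},
    {"translation": [2.2, 0, 0], "spin": 0, "jaw": 0.4},
    {"translation": [2.5, 0, 0], "spin": 0, "jaw": 0.4},
  ],
)

```text
time: 19.15
tool_pos: [0.531, -0.0569, 0.0576]
tool_rot: [3.141, -0.0, 0.124]
contact_force: [-0.1, -0.1, -0.2]
opening: 0.0497
grip_force: 30.0
```

>>> send_rows(
  targets=[
    {"translation": [0.2, 0, 0], "spin": 0, "jaw": 0.4},
    {"translation": [0.5, 0, 0], "spin": 0, "jaw": 0.4},
    {"translation": [0.5, 0, 0], "spin": 0, "jaw": 0.4},
    {"translation": [0.5, 0, 0], "spin": 0, "jaw": 0.4},
    {"translation": [0.5, 0, 0], "spin": 0, "jaw": 0.4},
  ],
)

```text
time: 19.65
tool_pos: [0.5353, -0.0564, 0.0577]
tool_rot: [3.142, 0.0, 0.124]
contact_force: [-0.3, 0.2, -0.9]
opening: 0.0496
grip_force: 30.0
```

```bash
python3 -c "
from h import *
a=snap('scene','s11');b=snap('top','t11')
c=lambda i,x0,y0,x1,y1:cv2.resize(cv2.cvtColor(i[y0:y1,x0:x1],cv2.COLOR_RGB2BGR),(400,400),interpolation=cv2.INTER_CUBIC)
cv2.imwrite('pics/c11.png',np.hstack([c(a[0],260,150,340,230),c(b[0],290,150,370,230)]))
"; python3 go.py; python3 fit.py 11 0
```

```text
t 19.75 pos [535.3 -56.4  57.7] rpy [1.8e+02 1.0e-02 7.1e+00] open 49.6 grip 30.0 F [-0.52  0.3  -0.71] q [-0.25  0.56  1.7  -0.    0.89  1.2 ]
top L 8 axis x,z [-1.7 64.9] rms 1.19 y range [16.1 19.5 22.6]
top R 40 axis x,z [-0.6 63.9] rms 1.26 y range [-29.7 -22.6 -14.2]
top D 3 axis x,z [-2.3 67.6] rms 0.15 y range [-6.9 -4.9 -2.6]
  door-fixed dx,dz [-1.1  3.2] skew deg 1.5
scene L 66 axis x,z [ 0.7 65.3] rms 1.67 y range [13.2 23.  29.9]
scene R 59 axis x,z [ 0.6 65.3] rms 1.67 y range [-30.5 -21.3 -13.3]
scene D 64 axis x,z [ 0.8 64.7] rms 1.8 y range [-9.1  1.1  8.9]
  door-fixed dx,dz [ 0.2 -0.6] skew deg -0.1
```

View pics/c11.png

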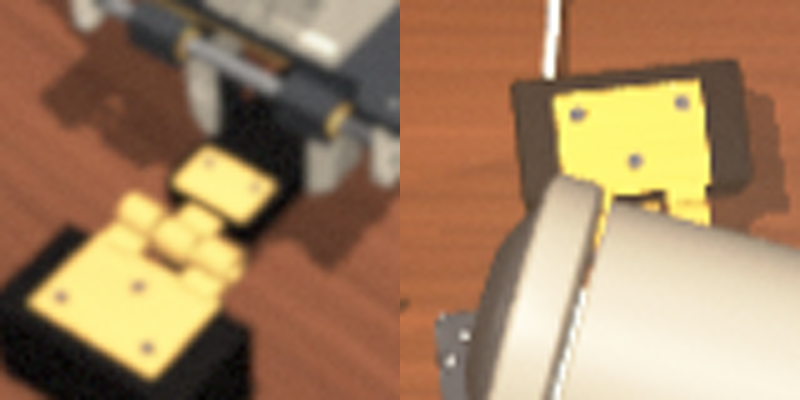

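The scene crop shows the door's knuckle at (180,235) in line between the fixed ones at (140,210) and (215,255). Offsets are below 1 mm, with no noticeable contact force. I hold for a moment and hand in.

>>> send_rows(
  targets=[
    {"translation": [0, 0, 0], "spin": 0, "jaw": 0.4},
    {"translation": [0, 0, 0], "spin": 0, "jaw": 0.4},
    {"translation": [0, 0, 0], "spin": 0, "jaw": 0.4},
    {"translation": [0, 0, 0], "spin": 0, "jaw": 0.4},
    {"translation": [0, 0, 0], "spin": 0, "jaw": 0.4},
  ],
)

```text
time: 20.25
tool_pos: [0.5354, -0.0564, 0.0577]
tool_rot: [3.141, 0.0, 0.124]
contact_force: [0.9, -0.0, -0.7]
opening: 0.0499
grip_force: 30.0
```

```bash
python3 go.py; python3 -c "
from h import *
print(job.hand_in())"
```

```text
t 20.25 pos [535.4 -56.4  57.7] rpy [179.99   0.     7.1 ] open 49.9 grip 30.0 F [ 0.87 -0.01 -0.73] q [-0.25  0.56  1.7  -0.    0.89  1.2 ]
the job is handed in; nothing more can be done
None
```

I handed the job in at 20.3 s with every step done (the hand-in returned no verdict): the oiler was dipped, touched to the left knuckle at about 6 N and put back home, and the door is held level in the gap, its knuckle measuring within about 1 mm of mid-gap.

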